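# Move the sowing clip to the next seed packet

## Robot

A 7-joint arm with a two-finger parallel gripper is mounted at the origin on the work surface; the furniture and walls round the work are solid. World frame = base frame: x ahead of the robot, y to its left, z up, the work surface at z = 0. Lengths are in m, angles in rad, forces in N, time in s.
With the tool pointing down it reaches from about 0.425 to 0.925 m from the base axis. Payload 6.8 kg.
Tool frame: the origin (TCP) lies midway between the tips of the shut fingers; the grasp point (between the pads) lies 19 mm behind it; z points along the fingers, y is the line along which they close (so a half turn about z gives the same grasp; the last joint's range is limited). The gripper opens to 85 mm and grips with 20 to 120 N. Pads are 22 mm wide; open, the fingers measure 114 mm over their backs; the gripper's body (76 mm by 85 mm) begins 54 mm behind the grasp point. The pads swing forward as they close: fully open they stand 13 mm farther back than shut.
Start: joints at [-0.108, 0.477, 0.022, 1.555, -0.011, 1.109, -0.083], TCP at [0.675, 0, 0.231] pointing down, gripper open.
Joint ranges: [-2.96, 2.96], [-0.34, 2.1], [-1.41, 1.46], [0.24, 2.44], [-1.37, 4.51], [0.17, 1.92], [-2.96, 2.96]. Speed limits (rad/s): [2.39, 2.39, 3.14, 3.14, 3.14, 3.14, 3.14].

## Interface

Orientations are given as a unit quaternion [w, x, y, z].
In Python, from station import bot, imaging gives the robot as it stands.
- The arm moves only by the tool move_arm, never from a script. Its argument "commands" is a list that holds one entry, the list of rows, each a list of 7 numbers: the shift along the tool's x, y, z in m, then the turn, a rotation vector about the tool's x, y, z in degrees, then the finger opening in m, from 0 to 0.0854. In form: [[[x, y, z, rx, ry, rz, grip], ...]]. A call has 1 to 20 rows; each row shifts and turns the commanded pose from where the row before left it, along the tool's axes as they then stand; what a row does not reach is not made up. A row lasts 1/8 s, in which the tool goes at most 62.5 mm and 10.7 degrees, less where a joint would pass 70% of its speed; a pose out of reach is approached as far as the arm can. A call is refused whole if a number of a shift passes 0.0625 or a number of a turn 10.7, either way. A call with a gripper value outside its range is refused whole. The fingers move at their own pace and stop on an object; "squeeze" is the grip in N (left out, the last holds). Time passes only in rows, so rows that do not move let the fingers close. It gives the time, the measured TCP pose, the force, the opening and the grip force at its end, in the units of the state.
- bot.get_obs(): the state, without advancing time (a new reading comes with each control period).
- imaging.read_camera(name): name is "scene" or "side" or "wrist"; returns the picture (480x640x3 uint8, red, green, blue); there is no depth.
- imaging.calibration(name): a dict with "intrinsics" (3x3 intrinsics, pixels), "extrinsics" (4x4, takes a point from camera to world coordinates); the wrist camera has in their place "mount" (4x4, takes a point from camera to tool coordinates, whose origin is the TCP and whose axes are the flange's). Camera axes: x right, y down, z forward; pixel columns grow to the right and rows downward; lengths in m; the calibration is good to about 2 mm. The wrist camera is an equidistant fisheye: a pixel r from the principal point sees the ray r / f radians off the axis. A picture is of the moment at which its call begins: read the wrist's pose just before it. calibration takes no time and is no camera call.
- bot.hand_in(): hands the job in; it is judged then, once.
The state is a dict: "t": time; "q": joint angles; "joint_vel": joint speeds; "joint_torque": joint torques, N m; "eef_pos": TCP position; "tool_rot": TCP orientation; "contact_force": force on the tool from outside, world axes, zero at the start; "torque": the same for the moment, N m; "gripper_width": opening from 0.0 (shut) to 1.0 (fully open); "grasp_force": force on a finger pad.
Only numpy, scipy, OpenCV 4.12 (cv2) and the standard library are available. Lean on these libraries where they do the work, as an engineer would, in place of code of your own. Each camera call takes 0.05 s, during which the arm holds its last target. There are 200 camera calls.

## Task

The blue spring clip marks the packet that is being sown, and the packet with the purple picture is finished. Squeeze the clip's wings so that its jaws open, lift it off the purple packet, set it astride the middle of the top edge of the packet with the red picture (in the red stand), pushed well down, upright and square to the packet, and let it close there.

Things in the scene. Friction and masses are not known exactly. Their poses are not given: they have to be found in the camera images.
- clip_grip (a point): Blue plastic spring clip like a large clothes peg, jaws down, wings up, 24 mm wide, 85 mm tall, 60 g. This point: between the wings on the centre line, 10 mm below their tops. z up the clip, y along the packet's edge, x the way wings and jaws close. Wings flare upward: 49 mm over their outer faces at the top, 23 mm when fully squeezed. About 6 N opens it to its stop; grip with 10-25 N.
- clip_pivot (a point): The clip's pivot, 36 mm below clip_grip; same axes. Jaw pads reach from 14 to 32 mm below it, flared lips to 39 mm below; the metal core between the arms reaches 7 mm below. Clamped well down on a packet, the pivot is about 11 mm above the packet's top edge (clip_grip about 47 mm above it), as at the start.
- clip_jaw (a joint): Opening of one jaw of the clip, rad; the other opens equally. 0 = closed on a packet 4 mm thick; -0.06 = closed on nothing; 0.30 = squeezed fully open (about 23 mm between the lips). A spring closes it.
- red_top (a point): Middle of the top edge of the seed packet with the red picture. The packet (4 mm thick, 68 mm wide) stands upright and fast in a slotted wooden stand, painted red and fixed to the table; its top edge is 108 mm above the table. z up, y along the edge, x square to the packet. Two like stands hold a purple one (stand bare wood) and a green one (stand green); the order varies.
- purple_top (a point): The same point of the packet with the purple picture (bare wooden stand); at the start the clip is clamped on this edge, within 15 mm of this point.
Not all that is in view belongs to the job. Of the things like the part that bears clip_grip, leave any that is orange or turquoise; of the rest the larger one is meant.

How it is judged:
On the way:
1. the clip is squeezed open and lifted clear of the packets (value of joint clip_jaw above 0.12 rad and height (world z) of clip_grip above 0.185 m), for 0.1 s.
At the end, for the whole second after the job is handed in: The clip sits released on the red packet, jaws closed on it (joint -0.035 to 0.08 rad), within 20 mm of the middle of the top edge, its grip point 38 to 58 mm above the edge and within 15 mm of the packet's plane, upright within 12 degrees, square to the packet within 14 (value of joint clip_jaw between -0.035 and 0.08 rad and z of clip_grip in the frame of red_top between 0.038 and 0.058 m and y of clip_grip in the frame of red_top between -0.02 and 0.02 m and x of clip_grip in the frame of red_top between -0.015 and 0.015 m and angle between clip_grip's own z axis and vertical below 0.22 rad and angle between the x axis of clip_grip and the x axis of red_top, either way round below 0.25 rad); the robot touches nothing.
It also fails if it takes over 35 s, if anything falls off the work surface, if the arm or the gripper's body presses on something with over 40 N, if the wrist force passes 120 N, or if a joint passes its speed limit or range.

## Working session

There is one attempt and no reset: what is moved stays moved. The work goes in short steps, Python scripts to look and compute and a tool call to move; the robot and the scene stay as the last step left them, time stands still between calls to the robot, and variables do not carry over. Pictures are saved under pics/ and viewed, at most 10 in all, crops included, and the job is handed in when it is done.

Besides the shell and the picture viewer there is one more tool, called after "Emit:" by a JSON object that holds its "fn" and its "kwargs". move_arm: Moves the arm, as the interface text tells. Its arguments: {"type":"object","properties":{"commands":{"type":"array","items":{"type":"array","items":{"type":"array","items":{"type":"number"}}}},"squeeze":{"type":"number"}},"required":["commands"]}

```bash
mkdir -p pics; python3 - <<'E'
from station import bot, imaging
import cv2,numpy as np
print(bot.get_obs())
for n in ["scene","side","wrist"]:
    im=imaging.read_camera(n); cv2.imwrite(f"pics/{n}0.png",im[:,:,::-1]); c=imaging.calibration(n)
    print(n,{k:np.round(v,4).tolist() if not isinstance(v,str) else v for k,v in c.items()})
E
```

```text
{'t': 0.0, 'q': array([-0.10811234,  0.47778856,  0.02231172,  1.55644765, -0.01152139,
        1.10927734, -0.08310335]), 'joint_vel': array([ 0.00159063, -0.00190498,  0.00201146, -0.00034991, -0.00047633,
        0.00016698, -0.00060024]), 'joint_torque': array([-5.45967814e-04, -5.96443820e+01,  1.60769675e+00, -2.81194621e+01,
        1.24063640e-02,  9.39900521e-03,  2.20753498e-05]), 'eef_pos': array([6.74415773e-01, 1.78560147e-05, 2.30334501e-01]), 'tool_rot': array([-5.97446607e-04,  7.07090240e-01,  7.07122754e-01, -6.68816584e-04]), 'contact_force': array([0.12918549, 0.37697142, 0.36309247]), 'torque': array([0.0006992 , 0.06724396, 0.0120112 ]), 'grasp_force': 0.0, 'gripper_width': 1.0055767262606878}
scene {'intrinsics': [[453.7054, 0.0, 314.6155], [0.0, 453.7054, 236.2867], [0.0, 0.0, 1.0]], 'extrinsics': [[0.5581, -0.6084, 0.5642, -0.1378], [-0.8295, -0.3928, 0.397, -0.4048], [-0.0199, -0.6896, -0.7239, 0.8347], [0.0, 0.0, 0.0, 1.0]]}
side {'intrinsics': [[520.1283, 0.0, 326.9692], [0.0, 520.1283, 244.0179], [0.0, 0.0, 1.0]], 'extrinsics': [[0.8544, -0.2791, 0.4384, -0.0553], [-0.5195, -0.4815, 0.7059, -0.7842], [0.0141, -0.8308, -0.5563, 0.7207], [0.0, 0.0, 0.0, 1.0]]}
wrist {'intrinsics': [[371.6483, 0.0, 320.8122], [0.0, 371.6483, 232.4177], [0.0, 0.0, 1.0]], 'mount': [[0.0004, -0.9464, -0.3229, 0.0828], [1.0, 0.0002, 0.0004, -0.0004], [-0.0003, -0.3229, 0.9464, -0.1427], [0.0, 0.0, 0.0, 1.0]]}
```

View pics/scene0.png

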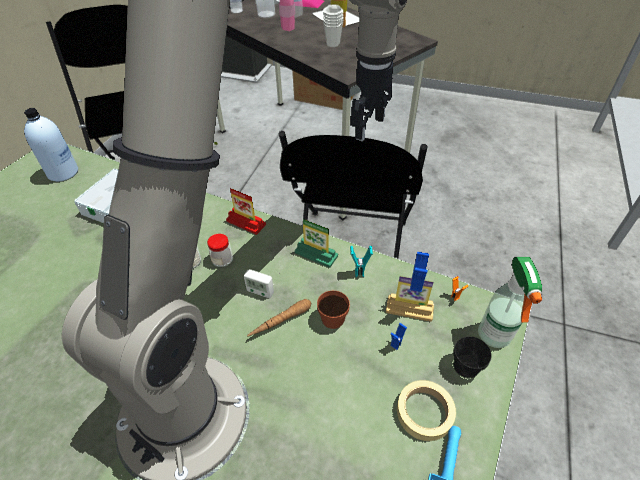

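View pics/side0.png

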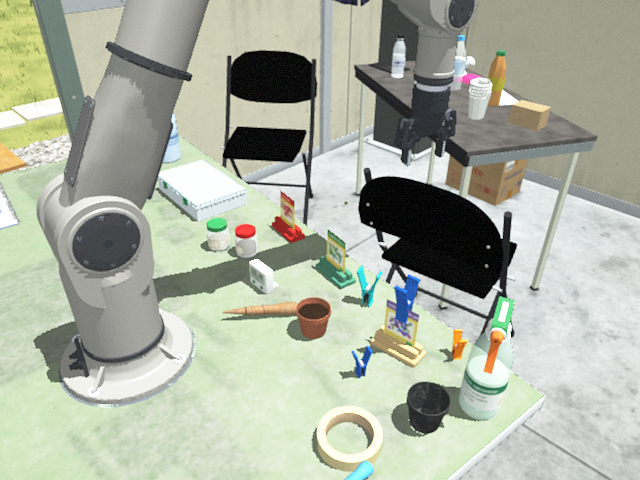

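View pics/wrist0.png

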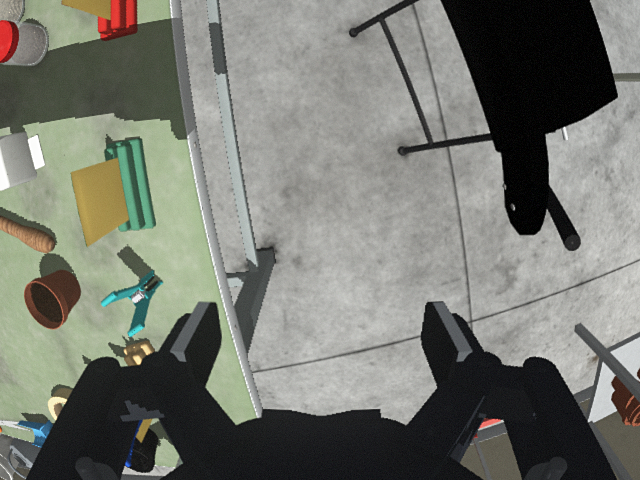

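Three stands are in view: red at scene (245,210), green at (318,243) and purple at (412,295). The large blue clip is at scene (420,270) and side (405,300). The small blue, turquoise and orange clips are decoys. I'll zoom in for exact pixels.

```bash
cat > h.py <<'E'
import numpy as np,cv2
from station import bot,imaging
from scipy.spatial.transform import Rotation as R
def ray(n,p,pose=None):
    c=imaging.calibration(n);K=np.array(c['intrinsics'])
    x=(p[0]-K[0,2])/K[0,0];y=(p[1]-K[1,2])/K[1,1]
    if n!='wrist':
        T=np.array(c['extrinsics']);d=np.array([x,y,1])
    else:
        r=np.hypot(x,y);d=np.array([np.sin(r)*x/r,np.sin(r)*y/r,np.cos(r)]);T=pose@np.array(c['mount'])
    d=T[:3,:3]@d;return T[:3,3],d/np.linalg.norm(d)
def at_z(n,p,z,pose=None):
    o,d=ray(n,p,pose);return o+d*(z-o[2])/d[2]
def tri(*rs):
    A=sum(np.eye(3)-np.outer(d,d) for o,d in rs);b=sum((np.eye(3)-np.outer(d,d))@o for o,d in rs)
    X=np.linalg.solve(A,b);return X,[round(1e3*np.linalg.norm(np.cross(X-o,d)),1) for o,d in rs]
def pose():
    o=bot.get_obs();T=np.eye(4);q=o['tool_rot'];T[:3,:3]=R.from_quat([q[1],q[2],q[3],q[0]]).as_matrix();T[:3,3]=o['eef_pos'];return T
E
python3 - <<'E'
import cv2,numpy as np
def c(n,x,y):  # 100x75 at x8 -> tile 400x300 at 5x (80x60)
    im=cv2.imread(f"pics/{n}0.png");return cv2.resize(im[y:y+75,x:x+100],(400,300),interpolation=cv2.INTER_CUBIC)
cv2.imwrite("pics/crop.png",np.vstack([np.hstack([c("scene",370,248),c("side",360,268)]),np.hstack([c("scene",200,170),c("side",240,175)])]))
E
```

```text
(no output)
```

View pics/crop.png

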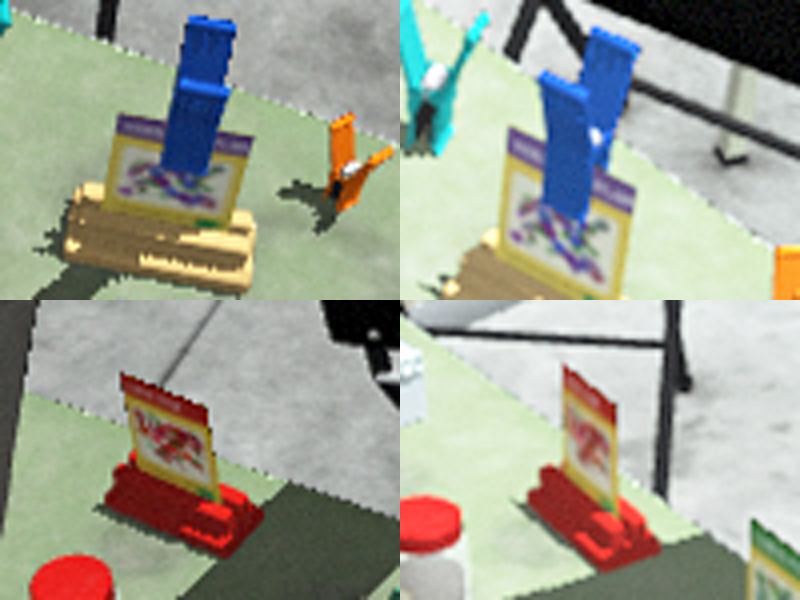

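```bash
python3 - <<'E'
from h import *
np.set_printoptions(precision=4,suppress=True)
o={'P':((370,248),(360,268)),'R':((200,170),(240,175))}
pts={'PL':('P',(120,115),(108,128)),'PR':('P',(255,138),(235,184)),'nL':('P',(178,78),(140,73)),'nR':('P',(229,87),(190,90)),'fL':('P',(186,17),(192,27)),'fR':('P',(237,22),(240,45)),'RL':('R',(121,73),(162,65)),'RR':('R',(212,107),(220,105))}
for k,(w,a,b) in pts.items():
    a=np.array(a)/4+o[w][0];b=np.array(b)/4+o[w][1];z=.108 if k[0] in'PR' else .165
    print(k,*tri(ray('scene',a),ray('side',b)),at_z('scene',a,z)[:2],at_z('side',b,z)[:2])
print(pose())
E
```

```text
PL [ 0.4316 -0.214   0.1029] [np.float64(0.6), np.float64(0.6)] [ 0.4285 -0.2153] [ 0.4269 -0.2191]
PR [ 0.4525 -0.2782  0.1077] [np.float64(0.2), np.float64(0.2)] [ 0.452  -0.2783] [ 0.4524 -0.2784]
nL [ 0.4236 -0.2415  0.1579] [np.float64(1.2), np.float64(1.2)] [ 0.4192 -0.2431] [ 0.416  -0.2491]
nR [ 0.4315 -0.2646  0.16  ] [np.float64(0.1), np.float64(0.1)] [ 0.4272 -0.2656] [ 0.4273 -0.2691]
fL [ 0.4624 -0.2279  0.1583] [np.float64(0.2), np.float64(0.2)] [ 0.4567 -0.2296] [ 0.4559 -0.2347]
fR [ 0.4709 -0.2508  0.1602] [np.float64(0.4), np.float64(0.4)] [ 0.4672 -0.2518] [ 0.4659 -0.2556]
RL [0.4581 0.2688 0.099 ] [np.float64(0.5), np.float64(0.5)] [0.4515 0.2608] [0.45  0.253]
RR [0.4601 0.1958 0.1045] [np.float64(0.1), np.float64(0.1)] [0.4573 0.193 ] [0.457  0.1902]
[[-0.      1.     -0.0014  0.6746]
 [ 1.      0.     -0.0001 -0.    ]
 [-0.0001 -0.0014 -1.      0.2306]
 [ 0.      0.      0.      1.    ]]
```

Emit:
{"fn": "move_arm", "kwargs": {"commands": [[[-0.041,-0.038,-0.003,0,0,0,0.0854],[-0.041,-0.038,-0.003,0,0,0,0.0854],[-0.041,-0.038,-0.003,0,0,0,0.0854],[-0.041,-0.038,-0.003,0,0,0,0.0854],[-0.041,-0.038,-0.003,0,0,0,0.0854],[-0.041,-0.038,-0.003,0,0,0,0.0854],[0,0,0,0,0,-9.5,0.0854],[0,0,0,0,0,-9.5,0.0854],[0,0,0,0,0,0,0.0854],[0,0,0,0,0,0,0.0854]]], "squeeze": 20}}

```text
t: 1.4
eef_pos: [0.447, -0.2459, 0.2492]
tool_rot: [-0.0, 0.582, 0.813, -0.0]
contact_force: [-0.5, -0.2, -0.1]
gripper_width: 0.998
grasp_force: 0.0
```

```bash
python3 - <<'E'
from h import *
np.set_printoptions(precision=4,suppress=True)
T=pose();np.save('T1.npy',T);im=imaging.read_camera('wrist');cv2.imwrite('pics/w1.png',im[:,:,::-1]);print(T)
E
```

```text
[[-0.3227  0.9465 -0.0003  0.447 ]
 [ 0.9465  0.3227  0.0001 -0.2459]
 [ 0.0002 -0.0002 -1.      0.2492]
 [ 0.      0.      0.      1.    ]]
```

View pics/w1.png

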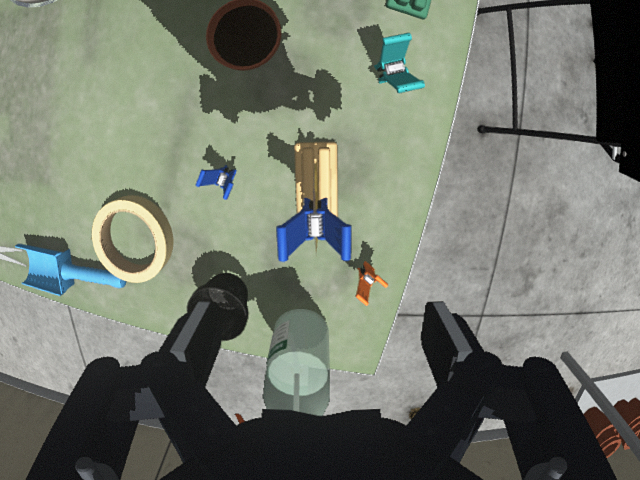

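The wrist view shows the clip centred at about (315,225), with wing tops at x≈279 and 351. The spray bottle stands beside it at about (298,360), so I'll work out both positions and check clearance.

```bash
python3 - <<'E'
from h import *
np.set_printoptions(precision=4,suppress=True)
T=np.load('T1.npy')
def tool(p): return (np.linalg.inv(T)@np.append(p,1))[:3]
for z in(.160,.165):
  ps=[at_z('wrist',p,z,T) for p in[(278,223),(280,261),(351,222),(351,259)]]
  for p in ps: print(z,p,tool(p))
  print('mean',np.mean(ps,0),tool(np.mean(ps,0)))
p=at_z('wrist',(317,251),.108,T);print('edge end',p,tool(p))
for a,b,n in[((484,345),(465,412),'base L'),((513,348),(503,415),'base R'),((523,260),(505,300),'top'),((536,297),(492,345),'nozzle')]:
  X,e=tri(ray('scene',a),ray('side',b));print(n,X,e,tool(X))
E
```

```text
0.16 [ 0.4166 -0.2453  0.16  ] [ 0.0104 -0.0285  0.0892]
0.16 [ 0.4257 -0.2708  0.16  ] [-0.0167 -0.0282  0.0892]
0.16 [ 0.4617 -0.2292  0.16  ] [0.0111 0.0194 0.0892]
0.16 [ 0.4709 -0.2538  0.16  ] [-0.0152  0.0201  0.0892]
mean [ 0.4437 -0.2498  0.16  ] [-0.0026 -0.0043  0.0892]
0.165 [ 0.4167 -0.2436  0.165 ] [ 0.0119 -0.0279  0.0842]
0.165 [ 0.4255 -0.2686  0.165 ] [-0.0146 -0.0276  0.0842]
0.165 [ 0.4608 -0.2278  0.165 ] [0.0126 0.0189 0.0842]
0.165 [ 0.4698 -0.2519  0.165 ] [-0.0131  0.0196  0.0842]
mean [ 0.4432 -0.248   0.165 ] [-0.0008 -0.0042  0.0842]
edge end [ 0.4533 -0.2754  0.108 ] [-0.03   -0.0035  0.1412]
base L [ 0.463  -0.4114 -0.0221] [np.float64(1.5), np.float64(1.5)] [-0.1619 -0.0381  0.2712]
base R [ 0.4825 -0.4635  0.0042] [np.float64(11.6), np.float64(11.6)] [-0.2175 -0.0366  0.2449]
top [ 0.4975 -0.4085  0.2151] [np.float64(0.0), np.float64(0.0)] [-0.1702 -0.0046  0.034 ]
nozzle [ 0.4375 -0.4512  0.1948] [np.float64(7.1), np.float64(7.1)] [-0.1913 -0.0752  0.0543]
```

Emit:
{"fn": "move_arm", "kwargs": {"commands": [[[-0.0015,-0.004,0.03,0,0,0,0.0854],[0,0,0.03,0,0,0,0.0854],[0,0,0.03,0,0,0,0.0854],[0,0,0.025,0,0,0,0.0854],[0,0,0,0,0,0,0.0854],[0,0,0,0,0,0,0.05],[0,0,0,0,0,0,0.03],[0,0,0,0,0,0,0.015],[0,0,0,0,0,0,0.015],[0,0,0,0,0,0,0.015],[0,0,0,0,0,0,0.015],[0,0,0,0,0,0,0.015]]], "squeeze": 20}}

```text
t: 2.95
eef_pos: [0.445, -0.2492, 0.1357]
tool_rot: [0.001, 0.581, 0.814, 0.0]
contact_force: [-0.5, 1.4, 7.0]
gripper_width: 0.24
grasp_force: 21.8
```

```bash
python3 - <<'E'
from h import *
print(pose())
im=imaging.read_camera('side');a=im[240:390,320:520,::-1]
b=imaging.read_camera('wrist')[...,::-1]
cv2.imwrite('pics/g1.png',np.hstack([cv2.resize(a,(400,300)),cv2.resize(b[150:450,120:520],(400,300))]))
E
```

```text
[[-0.32544783  0.94555565  0.00286795  0.44495545]
 [ 0.94555812  0.32545173 -0.00100697 -0.24916696]
 [-0.00188552  0.00238409 -0.99999538  0.13569288]
 [ 0.          0.          0.          1.        ]]
```

View pics/g1.png

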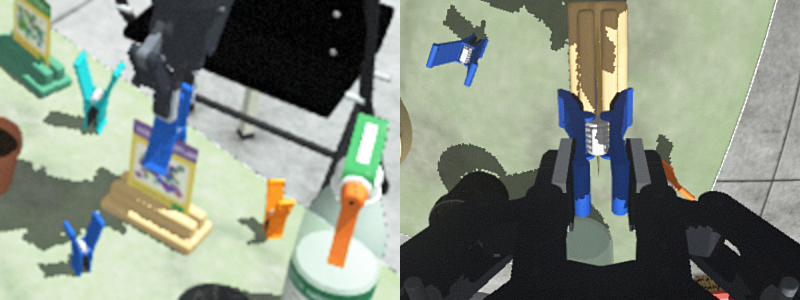

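The clip is fully squeezed, with the pads about 20 mm apart. I'll lift it and carry it over to the red stand.

Emit:
{"fn": "move_arm", "kwargs": {"commands": [[[0,0,-0.02,0,0,0,0.015],[0,0,-0.035,0,0,0,0.015],[0,0,-0.035,0,0,0,0.015],[0,0,-0.03,0,0,0,0.015],[0,0,0,0,0,7.5,0.015],[0,0,0,0,0,7.5,0.015],[0.02,0.002,0,0,0,0,0.015],[0.04,0.004,0,0,0,0,0.015],[0.05,0.005,0,0,0,0,0.015],[0.05,0.005,0,0,0,0,0.015],[0.05,0.005,0,0,0,0,0.015],[0.05,0.005,0,0,0,0,0.015],[0.05,0.005,0,0,0,0,0.015],[0.05,0.005,0,0,0,0,0.015],[0.05,0.004,0,0,0,0,0.015],[0.04,0.003,0,0,0,0,0.015],[0.024,0.001,0,0,0,0,0.015],[0,0,0,0,0,0,0.015],[0,0,0,0,0,0,0.015]]]}}

```text
t: 5.42
eef_pos: [0.4546, 0.2261, 0.2543]
tool_rot: [0.0, 0.682, 0.731, -0.0]
contact_force: [0.1, -1.3, -0.3]
gripper_width: 0.238
grasp_force: 21.4
```

```bash
python3 - <<'E'
from h import *
np.set_printoptions(precision=4,suppress=True)
T=pose();np.save('T2.npy',T);print(T)
b=imaging.read_camera('wrist')[...,::-1];cv2.imwrite('pics/w2full.png',b)
cv2.imwrite('pics/w2.png',cv2.resize(b[120:420,120:520],(800,600),interpolation=cv2.INTER_CUBIC))
E
```

```text
[[-0.0687  0.9976 -0.      0.4546]
 [ 0.9976  0.0687 -0.0008  0.2261]
 [-0.0008 -0.0001 -1.      0.2543]
 [ 0.      0.      0.      1.    ]]
```

View pics/w2.png

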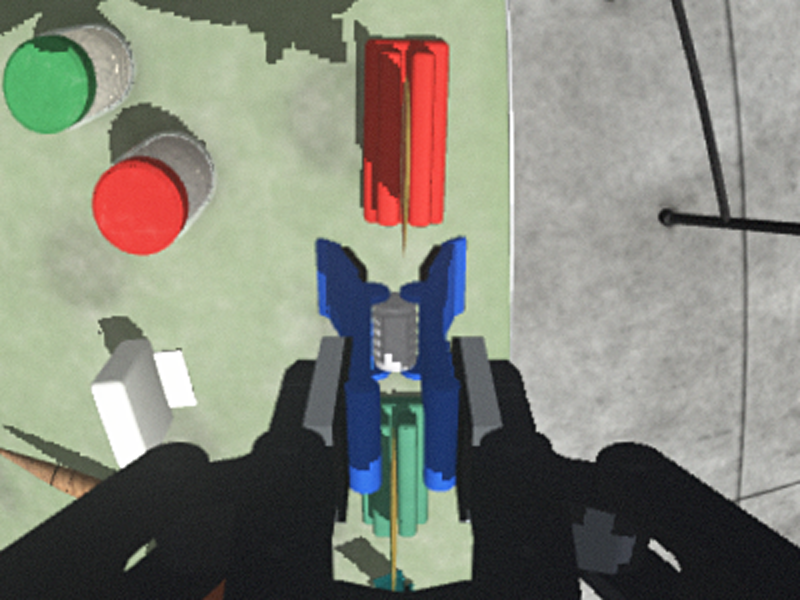

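```bash
python3 - <<'E'
from h import *
np.set_printoptions(precision=4,suppress=True)
T=np.load('T2.npy');Ti=np.linalg.inv(T)
def f(n,c,z):
  p=at_z('wrist',(c[0]/2+120-.25,c[1]/2+120-.25),z,T);print(n,z,p,(Ti@np.append(p,1))[:3])
f('near',(404,254),.108)
for v in(60,80,100):f('far',(407,v),.108)
for n,c,z in[('wingL',(366,490),.283),('wingR',(442,490),.283),('lipL',(317,239),.200),('lipR',(466,238),.200),('lipL2',(319,312),.200),('lipR2',(460,320),.200),('spring',(395,330),.238),('grnN',(393,580),.108),('padL',(330,440),.26),('padR',(487,440),.26),('stL',(365,42),.02),('stR',(448,42),.02),('st2L',(363,220),.02),('st2R',(441,225),.02)]:f(n,c,z)
b=cv2.imread('pics/w2full.png')
for r in range(155,250,10): print(r,[tuple(int(v) for v in b[r,c,::-1]) for c in range(318,328)])
E
```

```text
near 0.108 [0.4571 0.1977 0.108 ] [-0.0284  0.0005  0.1463]
far 0.108 [0.4526 0.2779 0.108 ] [0.052  0.0015 0.1462]
far 0.108 [0.4532 0.2701 0.108 ] [0.0441 0.0016 0.1462]
far 0.108 [0.4537 0.2621 0.108 ] [0.0362 0.0016 0.1462]
wingL 0.283 [0.448  0.2153 0.283 ] [-0.0103 -0.0074 -0.0287]
wingR 0.283 [0.4627 0.2163 0.283 ] [-0.0103  0.0074 -0.0287]
lipL 0.2 [0.4295 0.2359 0.2   ] [ 0.0115 -0.0244  0.0543]
lipR 0.2 [0.4715 0.2391 0.2   ] [0.0119 0.0177 0.0543]
lipL2 0.2 [0.4307 0.213  0.2   ] [-0.0113 -0.0248  0.0543]
lipR2 0.2 [0.4723 0.2133 0.2   ] [-0.0139  0.0167  0.0543]
spring 0.238 [0.4524 0.2281 0.238 ] [ 0.0022 -0.0021  0.0163]
grnN 0.108 [0.4645 0.0076 0.108 ] [-0.2185 -0.0052  0.1464]
padL 0.26 [0.4392 0.2103 0.26  ] [-0.0147 -0.0165 -0.0057]
padR 0.26 [0.4743 0.2127 0.26  ] [-0.0147  0.0187 -0.0057]
stL 0.02 [0.4321 0.2763 0.02  ] [ 0.0519 -0.019   0.2342]
stR 0.02 [0.4738 0.2792 0.02  ] [0.0519 0.0228 0.2342]
st2L 0.02 [0.4364 0.1817 0.02  ] [-0.0428 -0.0212  0.2343]
st2R 0.02 [0.4783 0.1818 0.02  ] [-0.0456  0.0206  0.2343]
155 [(109, 44, 37), (102, 40, 32), (169, 53, 46)
[... 852 characters left out ...]
61, 47), (229, 64, 63), (242, 72, 65)]
215 [(117, 43, 38), (99, 31, 29), (107, 62, 47), (115, 72, 54), (146, 119, 71), (168, 144, 81), (172, 112, 64), (203, 59, 53), (232, 64, 60), (243, 73, 67)]
225 [(243, 75, 68), (197, 56, 52), (161, 74, 55), (119, 61, 48), (146, 120, 68), (153, 126, 68), (152, 62, 48), (212, 55, 52), (237, 71, 65), (243, 76, 69)]
235 [(188, 201, 172), (194, 208, 177), (175, 182, 152), (127, 103, 82), (157, 129, 79), (188, 187, 138), (182, 199, 167), (183, 196, 165), (190, 203, 170), (186, 199, 165)]
245 [(190, 204, 174), (190, 200, 173), (191, 202, 171), (169, 164, 130), (178, 179, 148), (199, 211, 181), (195, 204, 179), (199, 207, 180), (200, 207, 183), (199, 205, 180)]
```

The red edge lies almost under the tool: its middle is at tool x ≈ +5 mm and y ≈ +1 mm, with yaw within about 1°. The lips' centre is about 3 mm to the left. I'll shift and descend.

Emit:
{"fn": "move_arm", "kwargs": {"commands": [[[0.005,0.003,0,0,0,0,0.015],[0,0,0.03,0,0,0,0.015],[0,0,0.025,0,0,0,0.015],[0,0,0.02,0,0,0,0.015],[0,0,0,0,0,0,0.015]]]}}

```text
t: 6.1
eef_pos: [0.4566, 0.2315, 0.1781]
tool_rot: [-0.0, 0.682, 0.731, -0.001]
contact_force: [-0.3, 1.0, 0.0]
gripper_width: 0.242
grasp_force: 21.4
```

```bash
python3 - <<'E'
from h import *
print(pose()[:3,3])
s=imaging.read_camera('scene')[...,::-1];a=imaging.read_camera('side')[...,::-1];b=imaging.read_camera('wrist')[...,::-1]
cv2.imwrite('pics/d1.png',np.vstack([np.hstack([cv2.resize(s[140:260,180:340],(400,300)),cv2.resize(a[130:250,220:380],(400,300))]),cv2.resize(b[140:320,80:560],(800,300))]))
E
```

```text
[0.45656687 0.23145657 0.17811245]
```

View pics/d1.png

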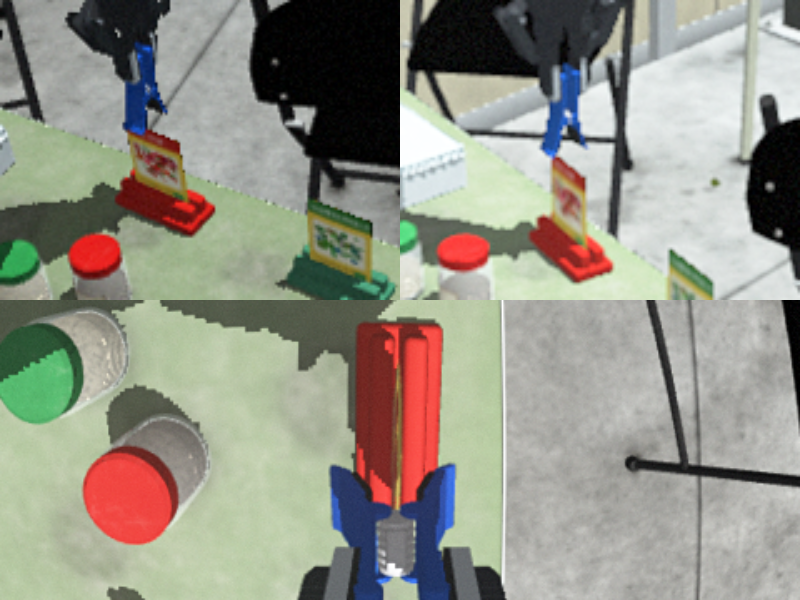

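The packet line enters midway between the open jaws, at about (399,505) in the crop against lips at 330 and 456. I'll go the rest of the way down.

Emit:
{"fn": "move_arm", "kwargs": {"commands": [[[0,0.001,0.012,0,0,0,0.015],[0,0,0.012,0,0,0,0.015],[0,0,0.01,0,0,0,0.015],[0,0,0.009,0,0,0,0.015],[0,0,0,0,0,0,0.015],[0,0,0,0,0,0,0.015]]]}}

```text
t: 7.0
eef_pos: [0.4581, 0.2325, 0.136]
tool_rot: [-0.0, 0.682, 0.731, -0.0]
contact_force: [0.9, 0.0, -0.1]
gripper_width: 0.243
grasp_force: 22.4
```

Emit:
{"fn": "move_arm", "kwargs": {"commands": [[[0,0,0,0,0,0,0.03],[0,0,0,0,0,0,0.04],[0,0,0,0,0,0,0.05],[0,0,0,0,0,0,0.065],[0,0,0,0,0,0,0.0854],[0,0,0,0,0,0,0.0854],[0,0,0,0,0,0,0.0854],[0,0,-0.02,0,0,0,0.0854],[0,0,-0.04,0,0,0,0.0854],[0,0,-0.05,0,0,0,0.0854],[0,0,0,0,0,0,0.0854],[0,0,0,0,0,0,0.0854]]]}}

```text
t: 8.5
eef_pos: [0.458, 0.2322, 0.2459]
tool_rot: [0.0, 0.682, 0.731, -0.0]
contact_force: [0.7, 0.2, -0.7]
gripper_width: 0.999
grasp_force: 0.0
```

```bash
python3 - <<'E'
from h import *
T=pose();np.save('T3.npy',T)
s=imaging.read_camera('scene')[...,::-1];a=imaging.read_camera('side')[...,::-1];b=imaging.read_camera('wrist')[...,::-1]
cv2.imwrite('pics/f1.png',np.vstack([np.hstack([cv2.resize(s[140:260,180:340],(400,300)),cv2.resize(a[130:250,220:380],(400,300))]),cv2.resize(b[140:320,80:560],(800,300))]))
E
```

```text
(no output)
```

View pics/f1.png

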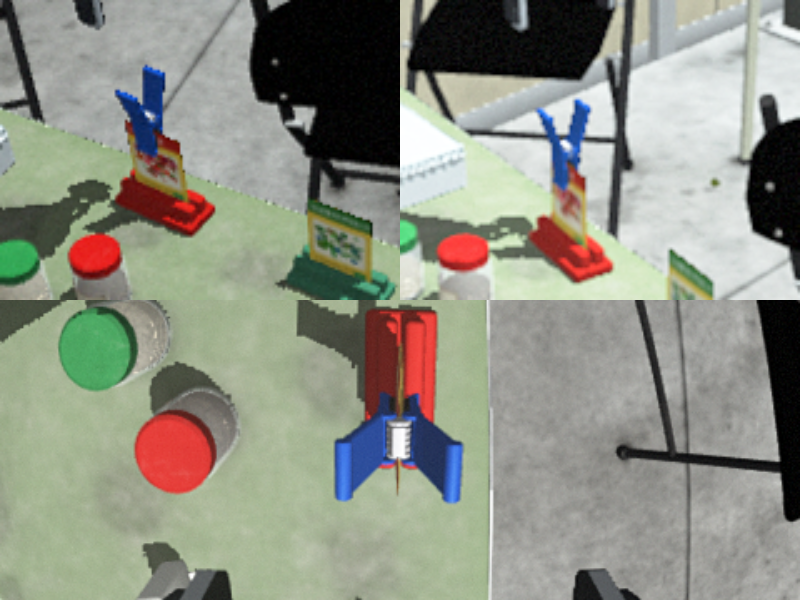

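```bash
python3 - <<'E'
from h import *
np.set_printoptions(precision=4,suppress=True)
T=np.load('T3.npy');Ti=np.linalg.inv(T)
for n,c,z in[('near end',(398,494),.108),('wLa',(338,440),.165),('wLb',(340,500),.165),('wRa',(461,442),.165),('wRb',(460,502),.165),('spring1',(399,420),.127),('spring2',(399,458),.127),('jaw a',(384,394),.08)]:
  p=at_z('wrist',(c[0]*.6+79.8,(c[1]-300)*.6+139.8),z,T);print(n,p,(Ti@np.append(p,1))[:3])
E
```

```text
near end [0.4581 0.1987 0.108 ] [-0.0334 -0.0021  0.1379]
wLa [0.4326 0.2428 0.165 ] [ 0.0123 -0.0245  0.0809]
wLb [0.4343 0.2181 0.165 ] [-0.0124 -0.0246  0.0809]
wRa [0.4793 0.2452 0.165 ] [0.0115 0.0222 0.0809]
wRb [0.4814 0.2205 0.165 ] [-0.0133  0.0226  0.0809]
spring1 [0.4558 0.2416 0.127 ] [ 0.0095 -0.0015  0.1189]
spring2 [0.457 0.224 0.127] [-0.0081 -0.0015  0.1189]
jaw a [0.4479 0.2416 0.08  ] [ 0.0101 -0.0094  0.1659]
```

The clip is within about 1 mm of the middle of the edge, square, and closed, and the gripper is clear. Handing in.

```bash
python3 -c "
from station import bot
print(bot.hand_in())"
```

```text
the job is handed in; nothing more can be done
None
```

The blue clip is off the purple packet and closed on the red one, upright, square and within about 1 mm of the middle of its top edge by my last wrist-camera measurement. I handed the job in at about 9 s with the gripper clear; the hand-in call returned no verdict.

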